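# Sort the dosed specimen pots into their trays and dock the tip box

### The arm

A 6-joint arm with a two-finger parallel gripper is mounted at the origin on the work surface. World frame = base frame: x ahead of the robot, y to its left, z up, the work surface at z = 0. Lengths are in m, angles in rad, forces in N, time in s.
With the tool pointing down it reaches from about 0.35 to 0.975 m from the base axis. Payload 17.4 kg.
Tool frame: the origin (TCP) lies midway between the tips of the shut fingers; the grasp point (between the pads) lies 19 mm behind it; z points along the fingers, y is the line along which they close (so a half turn about z gives the same grasp; the last joint's range is limited). The gripper opens to 85 mm and grips with 20 to 120 N. Pads are 22 mm wide; open, the fingers measure 114 mm over their backs; the gripper's body (76 mm by 85 mm) begins 54 mm behind the grasp point. The pads swing forward as they close: fully open they stand 13 mm farther back than shut.
Start: joints at [1.182, 0.116, 1.442, -0, 1.584, -0.038], TCP at [0.232, 0.634, 0.231] pointing down, gripper open.
Joint ranges: [-2.83, 2.83], [-0.83, 2.19], [0.07, 2.5], [-1.14, 4.28], [0.01, 3], [-2.97, 2.97]. Speed limits (rad/s): [1.89, 1.89, 2.22, 3.14, 3.14, 3.14].

### API

Orientations are given as a unit quaternion [x, y, z, w].
In Python, from workcell import state, read_camera, close_job, outline_of gives the robot as it stands.
- The arm moves only by the tool arm_command, never from a script. Its arguments are lists of equal length, an entry for each row: "offset": the shift along the tool's x, y, z in cm, a list of three; "spin": the turn about the tool's z in rad; "jaw": the opening, from 0 (shut) to 1 (fully open). A call has 1 to 20 rows; each row shifts and turns the commanded pose from where the row before left it, along the tool's axes as they then stand; what a row does not reach is not made up. A row lasts 1/10 s, in which the tool goes at most 50 mm and 8.59 degrees, less where a joint would pass 70% of its speed; a pose out of reach is approached as far as the arm can. A call is refused whole if a number of a shift passes 5 or a number of a turn 0.15, either way. A call with a gripper value outside its range is refused whole. The fingers move at their own pace and stop on an object; "force" is the grip in N (left out, the last holds). Time passes only in rows, so rows that do not move let the fingers close. It gives the time, the measured TCP pose, the force, the opening and the grip force at its end, in the units of the state.
- state(): the state, without advancing time (a new reading comes with each control period).
- read_camera(name): name is "side" or "top" or "wrist"; returns a dict with "color" (420x560x3 uint8, red, green, blue), "K" (3x3 intrinsics, pixels), "camera_from_world" (4x4, takes a point from world to camera coordinates). Camera axes: x right, y up, looking along -z (the intrinsics and any distortion apply to the point x, -y, -z); pixel columns grow to the right and rows downward; lengths in m; the calibration is good to about 2 mm. The wrist camera is an equidistant fisheye: a pixel r from the principal point sees the ray r / f radians off the axis. A picture is of the moment at which its call begins. There is no depth.
- close_job(): hands the job in; it is judged then, once.
Trained networks look in a picture, given as the dict that the camera call returned (one of the last four; its "shot" number tells which), for a name from the list of things; names that differ only in an ending like _2 or _b are one class to them, and where a whole thing is asked for, a point or a joint stands for the part that bears it (a point fixed in the world has none). Each returns a list of dicts, best first, with "p" (0 to 1); they miss things now and then, are a little off and sometimes report something else, mostly with a low value. They report only what shows in the picture. A call takes as long as a camera call.
- outline_of(picture, query): "mask" (420x560 bool, what is visible of it) and "box" ([centre column, centre row, width, height] in pixels, round what is visible of it).
The state is a dict: "clock": time; "q": joint angles; "joint_vel": joint speeds; "tau": joint torques, N m; "tool_pos": TCP position; "tool_rot": TCP orientation; "force": force on the tool from outside, world axes, zero at the start; "wrist_torque": the same for the moment, N m; "width": finger opening in m; "finger_force": force on a finger pad.
Only numpy, scipy, OpenCV 4.12 (cv2) and the standard library are available. Lean on these libraries where they do the work, as an engineer would, in place of code of your own. Each camera call takes 0.05 s, during which the arm holds its last target. There are 200 camera calls.

### The job

Clear the lab bench after dosing: stand the two blue-lidded pots in the blue tray and the two yellow-lidded pots in the yellow tray, one pot to a bay, and put the green-topped pipette-tip box flat into the white dock with the green floor. Set each thing down rather than dropping it, keep them all upright throughout, and do not disturb the amber bottle or the tube rack.

Things in the scene. Friction and masses are not known exactly. Their poses are not given: they have to be found in the camera images.
- pot_blue_plain: Loose round specimen pot, clear body 48 mm in diameter and 42 mm high, closed by a blue lid (plain, without a mark) 50 mm in diameter and 16 mm high, 58 mm high in all, about 60 g, standing on the bench. Origin: centre of its underside, z up; round, so its yaw does not matter. Best gripped across the lid.
- pot_blue_dot: Loose round specimen pot, clear body 48 mm in diameter and 42 mm high, closed by a blue lid (with a white 22 mm dot in the middle of its top) 50 mm in diameter and 16 mm high, 58 mm high in all, about 60 g, standing on the bench. Origin: centre of its underside, z up; round, so its yaw does not matter. Best gripped across the lid.
- pot_yellow_plain: Loose round specimen pot, clear body 48 mm in diameter and 42 mm high, closed by a yellow lid (plain, without a mark) 50 mm in diameter and 16 mm high, 58 mm high in all, about 60 g, standing on the bench. Origin: centre of its underside, z up; round, so its yaw does not matter. Best gripped across the lid.
- pot_yellow_dot: Loose round specimen pot, clear body 48 mm in diameter and 42 mm high, closed by a yellow lid (with a white 22 mm dot in the middle of its top) 50 mm in diameter and 16 mm high, 58 mm high in all, about 60 g, standing on the bench. Origin: centre of its underside, z up; round, so its yaw does not matter. Best gripped across the lid.
- tip_box: Loose pipette-tip box, cream base 90 mm long (its x) by 60 mm wide (its y) by 36 mm high, with a green perforated top 86 by 56 mm that rises to 46 mm, about 120 g, standing on the bench. Rigid and closed. Origin: centre of its underside, z up. Grip it across the 60 mm width of the cream base.
- tray_blue: Fixed blue open tray on the bench, 156 mm long (its x) by 80 mm wide (its y), walls 16 mm high and 4 mm thick, floor 4 mm thick, parted by one 4 mm divider across the middle into two bays, each 72 mm square inside, centred 38 mm either side of the origin along the tray's x. Each bay holds one pot. Origin: centre of its underside, z up.
- tray_yellow: Fixed yellow open tray on the bench, 156 mm long (its x) by 80 mm wide (its y), walls 16 mm high and 4 mm thick, floor 4 mm thick, parted by one 4 mm divider across the middle into two bays, each 72 mm square inside, centred 38 mm either side of the origin along the tray's x. Each bay holds one pot. Origin: centre of its underside, z up.
- dock: Fixed white dock for the tip box on the bench, with a green floor: open tray of 118 mm (its x) by 88 mm (its y) outside, 110 by 80 mm inside, walls 14 mm high and 4 mm thick, floor 4 mm thick. The box goes in with its length along the dock's x, either way round. Origin: centre of its underside, z up.
- bottle: Bystander, not to be disturbed: loose amber glass bottle with a black cap, 56 mm in diameter, 110 mm high, upright on the bench at one side. Origin: centre of its underside, z up.
- tube_rack: Bystander, not to be disturbed: loose white wire rack with glass test tubes, 160 mm (its x) by 80 mm (its y), 96 mm high over the tubes, on the bench at the other side. Origin: centre of its underside, z up.

How it is judged:
By the outcome, as a careful person would: the job done as asked, in the order asked, and still so for the second after the job is handed in, with the robot touching nothing.
It also fails if it takes over 128 s, if anything falls off the work surface, if the arm or the gripper's body presses on something with over 40 N, if the wrist force passes 120 N, or if a joint passes its speed limit or range.

## Working session

There is one attempt and no reset: what is moved stays moved. The work goes in short steps, Python scripts to look and compute and a tool call to move; the robot and the scene stay as the last step left them, time stands still between calls to the robot, and variables do not carry over. Pictures are saved under pics/ and viewed, at most 14 in all, crops included, and the job is handed in when it is done.

Besides the shell and the picture viewer there is one more tool, called after ">>>" as name(argument=value, ...) on one line, values as JSON. arm_command: Moves the arm, as the interface text tells. Its arguments: {"type":"object","properties":{"offset":{"type":"array"},"spin":{"type":"array"},"jaw":{"type":"array"},"force":{"type":"number"}},"required":["offset","spin","jaw"]}

```bash
mkdir -p pics; ls; python3 - <<'E'
from workcell import *
import cv2
s=state();print({k:s[k] for k in('clock','tool_pos','tool_rot','width')})
for n in('top','side'):
    p=read_camera(n);cv2.imwrite(f'pics/{n}0.png',p['color'][:,:,::-1]);print(n,p['K'],p['camera_from_world'],p['shot'],[k for k in p])
E
```

```text
pics
{'clock': 0.0, 'tool_pos': array([0.2318928 , 0.63372311, 0.23055667]), 'tool_rot': array([ 1.74491762e-01,  9.84658466e-01, -5.60838231e-04, -1.22469237e-04]), 'width': 0.08569118614303858}
top [[499.58414598   0.         276.44771759]
 [  0.         499.58414598 203.36937146]
 [  0.           0.           1.        ]] [[-0.02576918 -0.99966551 -0.00219405 -0.00644586]
 [ 0.9812239  -0.02571333  0.19115044 -0.52552782]
 [-0.19114292  0.00277294  0.9815583  -1.29016188]
 [ 0.          0.          0.          1.        ]] 1 ['color', 'K', 'camera_from_world', 'shot']
side [[429.6375734    0.         272.80635623]
 [  0.         429.6375734  210.04542813]
 [  0.           0.           1.        ]] [[ 0.96947659 -0.24518014 -0.00135793 -0.50586848]
 [ 0.15118888  0.59344354  0.79054835 -0.09695554]
 [-0.1930209  -0.76662342  0.61239813 -1.01804291]
 [ 0.          0.          0.          1.        ]] 2 ['color', 'K', 'camera_from_world', 'shot']
```

View pics/top0.png

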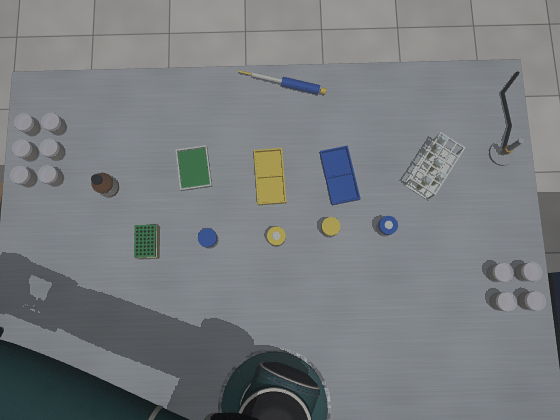

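View pics/side0.png

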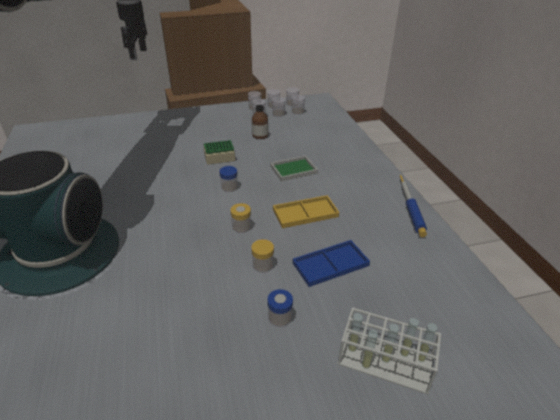

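The top view shows, left to right, the tip box (147,241), blue plain (207,238), yellow dot (276,235), yellow plain (331,227) and blue dot (388,225). Behind them are the dock (194,167), yellow tray (269,177) and blue tray (340,175). The bottle is at (104,184) and the rack at (433,165). The side view agrees. Next I'll fit model silhouettes to the network masks.

```bash
cat > h.py <<'E'
import numpy as np,cv2
from scipy.optimize import minimize
from workcell import *
def cyl(r,h): 
    a=np.linspace(0,2*np.pi,40,endpoint=False); return np.array([[r*np.cos(t),r*np.sin(t),z] for z in(0,h) for t in a])
def box(l,w,h): return np.array([[x,y,z] for x in(-l/2,l/2) for y in(-w/2,w/2) for z in(0,h)])
M={n:cyl(.025,.058) for n in('pot_blue_plain','pot_blue_dot','pot_yellow_plain','pot_yellow_dot')}
M.update(tip_box=np.vstack([box(.09,.06,.036),box(.086,.056,.046)]),tray_blue=box(.156,.08,.016),tray_yellow=box(.156,.08,.016),dock=box(.118,.088,.014),bottle=cyl(.028,.11),tube_rack=box(.16,.08,.09))
def proj(p,P):
    T=p['camera_from_world'];c=P@T[:3,:3].T+T[:3,3];v=np.c_[c[:,0],-c[:,1],-c[:,2]]
    K=p['K']
    if p.get('fish'):
        n=np.linalg.norm(v[:,:2],axis=1)+1e-12;u=v[:,:2]/n[:,None]*np.arctan2(n,v[:,2])[:,None];return u*K[0,0]+K[:2,2]
    return v[:,:2]/v[:,2:]*K[0,0]+K[:2,2]
def back(p,uv,z):
    T=p['camera_from_world'];K=p['K'];m=(np.asarray(uv,float)-K[:2,2])/K[0,0]
    if p.get('fish'):
        th=np.linalg.norm(m)+1e-12;d=np.r_[m/th*np.sin(th),np.cos(th)]
    else: d=np.r_[m,1]
    d=T[:3,:3].T@(d*[1,-1,-1]);o=-T[:3,:3].T@T[:3,3];return o+d*(z-o[2])/d[2]
def cam(n):
    p=read_camera(n);p['fish']=n=='wrist';return p
def hull(p,P,q):
    c,s=np.cos(q[2]),np.sin(q[2]);W=P@np.array([[c,s,0],[-s,c,0],[0,0,1]])+[q[0],q[1],q[3] if len(q)>3 else 0]
    return cv2.convexHull(proj(p,W).astype(np.float32))[:,0]
def fit(pics,masks,name,q0,S=4):
    P=M[name];big=[cv2.resize(m.astype(np.uint8),None,fx=S,fy=S,interpolation=0) for m in masks]
    def cost(q):
        t=0
        for p,b in zip(pics,big):
            r=np.zeros_like(b);cv2.fillConvexPoly(r,np.round((hull(p,P,q)+.5)*S*16-8).astype(int),1,shift=4)
            t+=1-(r&b).sum()/max((r|b).sum(),1)
        return t/len(pics)
    best=None
    rnd=P.shape[0]>60
    for y in([0] if rnd else np.arange(-3,3)*np.pi/6+q0[2]):
        x=np.array([q0[0],q0[1],y]);sim=np.array([x,x+[.01,0,0],x+[0,.01,0],x+[0,0,0.2]])
        r=minimize(cost,x,method='Nelder-Mead',options=dict(initial_simplex=sim,xatol=1e-4,fatol=1e-4))
        if best is None or r.fun<best.fun: best=r
    return best.x,best.fun
E
cat > m.py <<'E'
from h import *
t,s=cam('top'),cam('side')
for n in M:
    a,b=outline_of(t,n),outline_of(s,n)
    o=[]
    if not a: print(n,'none');continue
    q0=np.r_[back(t,a[0]['box'][:2],.03)[:2],0]
    for pp,mm in(([t],[a[0]['mask']]),([s],[b[0]['mask']] if b else 0),([t,s],[a[0]['mask'],b[0]['mask']] if b else 0)):
        if mm: q,f=fit(pp,mm,n,q0);o.append((q.round(4).tolist(),round(f,3)))
    print(n,[(round(x['p'],2),np.round(x['box'][:2]).tolist()) for x in a[:2]],o)
E
python3 m.py
```

```text
pot_blue_plain [(0.56, [339.0, 175.0]), (0.54, [206.0, 238.0])] [([0.6144, -0.2008, 0.2249], np.float64(0.779)), ([0.6032, -0.1942, 0.0], np.float64(1.0)), ([0.6144, -0.2008, 0.2249], np.float64(0.89))]
pot_blue_dot [(0.75, [388.0, 225.0])] [([0.4582, -0.3143, 0.1078], np.float64(0.087)), ([0.4557, -0.3155, 0.247], np.float64(0.077)), ([0.4573, -0.3143, 0.0819], np.float64(0.094))]
pot_yellow_plain [(0.82, [330.0, 229.0])] [([0.46, -0.162, 0.1763], np.float64(0.073)), ([0.4549, -0.1644, 0.1245], np.float64(0.091)), ([0.4584, -0.1621, -0.0183], np.float64(0.128))]
pot_yellow_dot [(0.52, [277.0, 237.0])] [([0.4385, -0.0169, -0.0516], np.float64(0.099)), ([0.4333, -0.0189, 0.2174], np.float64(0.128)), ([0.4362, -0.017, 0.0291], np.float64(0.145))]
tip_box [(0.57, [147.0, 242.0])] [([0.4346, 0.3337, 0.0186], np.float64(0.057)), ([0.4306, 0.3274, -0.0348], np.float64(0.106)), ([0.4333, 0.3328, -0.0235], np.float64(0.112))]
tray_blue [(0.69, [341.0, 176.0])] [([0.609, -0.1991, 0.1722], np.float64(0.032)), ([0.6051, -0.2008, 0.1665], np.float64(0.043)), ([0.6072, -0.1998, 0.1727], np.float64(0.051))]
tray_yellow [(0.66, [272.0, 176.0])] [([0.6116, -0.0027, 0.0385], np.float64(0.035)), ([0.6065, -0.008, 0.0697], np.float64(0.046)), ([0.6091, -0.0039, 0.05], np.float64(0.081))]
dock [(0.8, [194.0, 167.0])] [([0.6421, 0.2107, 0.1243], np.float64(0.033)), ([0.6345, 0.2045, 0.1457], np.float64(0.046)), ([0.6408, 0.2093, 0.1292], np.float64(0.102))]
bottle [(0.8, [105.0, 185.0])] [([0.5825, 0.434, 0.0586], np.float64(0.255)), ([0.5855, 0.4405, 0.1355], np.float64(0.253)), ([0.5846, 0.4368, 0.1942], np.float64(0.256))]
tube_rack [(0.75, [435.0, 166.0])] [([0.6179, -0.4498, -0.6346], np.float64(0.118)), ([0.6151, -0.4576, -0.6113], np.float64(0.178)), ([0.6199, -0.4539, -0.643], np.float64(0.178))]
```

>>> arm_command(offset=[[0,0,0],[0,0,0],[0,0,0],[-1.2,-2.9,0],[-1.2,-2.9,0],[-1.2,-2.9,0],[-1.2,-2.9,0],[-1.2,-2.9,0],[-1.2,-2.9,0],[-1.2,-2.9,0],[-1.2,-2.9,0],[-1.2,-2.9,0],[-1.2,-2.9,0],[-1.2,-2.9,0],[-1.2,-2.9,0],[-1.2,-2.9,0],[-1.2,-2.9,0],[-1.2,-2.9,0],[-1.2,-2.9,0],[-1.2,-2.9,0]], spin=[-0.117,-0.117,-0.117,0,0,0,0,0,0,0,0,0,0,0,0,0,0,0,0,0], jaw=[1,1,1,1,1,1,1,1,1,1,1,1,1,1,1,1,1,1,1,1], force=30)

```text
clock: 3.2
tool_pos: [0.4363, 0.1397, 0.2315]
tool_rot: [-0.0, 1.0, 0.0, 0.0]
force: [0.3, 0.1, -0.3]
width: 0.0851
finger_force: 0.0
```

```bash
cat > w.py <<'E'
import sys
from h import *
w=cam('wrist');cv2.imwrite(f'pics/{sys.argv[1]}.png',w['color'][:,:,::-1])
s=state();R=cv2.Rodrigues(np.zeros(3))[0]
from scipy.spatial.transform import Rotation as Ro
R=Ro.from_quat(s['tool_rot']).as_matrix();print(s['clock'],s['tool_pos'].round(4),'psi',round(np.arctan2(R[1,1],R[0,1]),4),'z',R[:,2].round(4),s['width'])
for n in sys.argv[2:]:
    for a in outline_of(w,n)[:2]:
        q0=np.r_[back(w,a['box'][:2],.03)[:2],0]
        q,f=fit([w],[a['mask']],n,q0);print(n,round(a['p'],2),np.round(a['box']).tolist(),q.round(4).tolist(),round(f,3))
E
python3 w.py w1 pot_blue_plain dock tip_box tray_yellow pot_yellow_dot; python3 - <<'E'
from h import *
t=cam('top');print(back(t,(206,238),.03))
E
```

```text
3.25 [0.4375 0.1368 0.2314] psi 1.5697 z [ 9.0e-04 -1.4e-03 -1.0e+00] 0.08563409285501354
dock 0.84 [331.0, 319.0, 70.0, 81.0] [0.6386, 0.2115, 0.1245] 0.029
tip_box 0.69 [443.0, 179.0, 67.0, 79.0] [0.432, 0.3342, -0.0183] 0.058
tray_yellow 0.88 [179.0, 296.0, 79.0, 104.0] [0.608, -0.0013, 0.0567] 0.446
pot_yellow_dot 0.57 [144.0, 183.0, 56.0, 53.0] [0.4351, -0.0154, -0.0232] 0.068
[0.43927944 0.17177575 0.03      ]
```

View pics/w1.png

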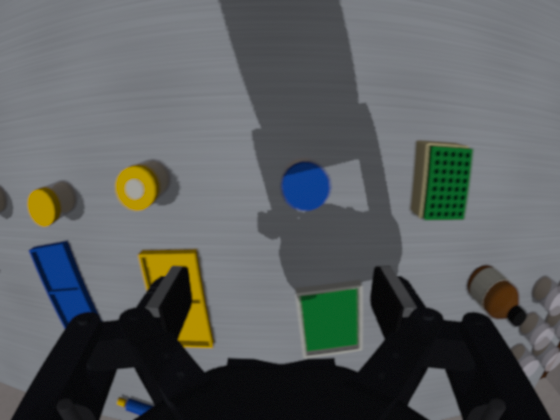

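The wrist view shows the blue plain pot at (305,186), the yellow dot pot at (137,188), the dock at (330,320) and the box at (443,180). These agree with the earlier fits. The network missed the blue plain pot, so I'll use the lid colour inside its region.

```bash
cat > lid.py <<'E'
import sys
from h import *
from scipy.spatial.transform import Rotation as Ro
# usage: lid.py color col row  : fit lid blob nearest given pixel in wrist view
M['lid']=cyl(.025,.016)+[0,0,.042]
def lid(w,col,u,v):
    h=cv2.cvtColor(w['color'],cv2.COLOR_RGB2HSV);lo,hi=((100,110,40),(125,255,255)) if col=='b' else ((18,120,60),(32,255,255))
    m=cv2.inRange(h,lo,hi);m=cv2.morphologyEx(m,cv2.MORPH_OPEN,np.ones((3,3)))
    n,L,S,C=cv2.connectedComponentsWithStats(m);i=1+np.argmin(np.hypot(*(C[1:]-[u,v]).T))
    c,_=cv2.findContours((L==i).astype(np.uint8),0,2);k=cv2.drawContours(np.zeros_like(m),c,-1,1,-1)>0
    q,f=fit([w],[k],'lid',np.r_[back(w,C[i],.05)[:2],0]);return C[i].round(1),S[i],q[:2].round(4),round(f,3)
if __name__=='__main__':
    w=cam('wrist');s=state();R=Ro.from_quat(s['tool_rot']).as_matrix()
    print(s['clock'],s['tool_pos'].round(4),'psi',round(np.arctan2(R[1,1],R[0,1]),4),s['width'])
    a=sys.argv[1:]
    for i in range(0,len(a),3): print(*lid(w,a[i],float(a[i+1]),float(a[i+2])))
E
python3 lid.py b 305 186 y 137 188 y 45 206
```

```text
3.6 [0.4358 0.1417 0.2313] psi 1.5722 0.08535414118426415
[305.1 186.1] [ 281  162   49   49 1911] [0.4354 0.1665] 0.055
[137.6 186.4] [ 115  165   45   46 1324] [ 0.4352 -0.0154] 0.062
[ 43.4 206. ] [  27  187   34   40 1029] [ 0.4567 -0.1604] 0.079
```

>>> arm_command(offset=[[0,1.3,1.3],[0,1.3,1.3],[0,0,3.5],[0,0,3.5],[0,0,3.5],[0,0,3.5],[0,0,1],[0,0,1],[0,0,1],[0,0,1],[0,0,0],[0,0,0],[0,0,0],[0,0,0],[0,0,0],[0,0,0],[0,0,0],[0,0,0]], spin=[0,0,0,0,0,0,0,0,0,0,0,0,0,0,0,0,0,0], jaw=[1,1,1,1,1,1,1,1,1,1,1,0,0,0,0,0,0,0], force=30)

```text
clock: 5.4
tool_pos: [0.4365, 0.1671, 0.0261]
tool_rot: [-0.0, 1.0, 0.0, 0.001]
force: [-2.0, -0.7, 6.4]
width: 0.049
finger_force: 30.8
```

```bash
python3 lid.py b 290 300; python3 w.py w2
```

```text
5.45 [0.4365 0.167  0.0261] psi 1.571 0.049251429993576706
[280.7 293.6] [  220   237   122   113 10732] [0.4356 0.1669] 0.055
5.5 [0.4365 0.167  0.0261] psi 1.5709 z [ 1.1e-03  4.0e-04 -1.0e+00] 0.049253902958779794
```

View pics/w2.png

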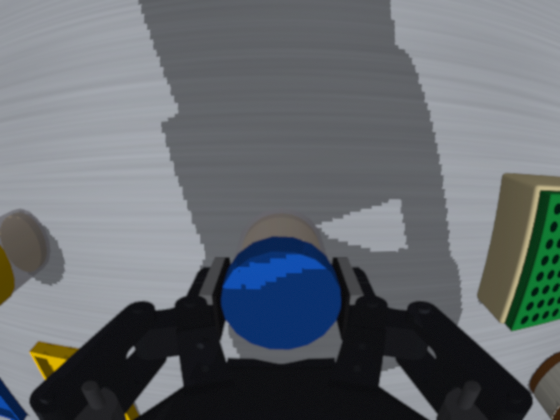

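Pot held: width 49 mm, and the lid is centred on the tool within 1 mm. Lifting and carrying to the far bay of the blue tray.

>>> arm_command(offset=[[0,0,-1],[0,0,-3],[0,0,-3.5],[0,0,-3.5],[0,0,-3.5],[-1.5,-2.5,-2.5],[-1.5,-2.6,0],[-1.5,-2.6,0],[-1.5,-2.6,0],[-1.5,-2.6,0],[-1.5,-2.6,0],[-1.5,-2.6,0],[-1.5,-2.6,0],[-1.5,-2.6,0],[-1.5,-2.6,0],[-1.5,-2.6,0],[-1.5,-2.6,0],[-1.5,-2.6,0],[-1.4,-2.3,0],[0,0,0]], spin=[0,0,0,0,0,0,0,0,0,0,0,0,0,0,0,0,0,0,0,0], jaw=[0,0,0,0,0,0,0,0,0,0,0,0,0,0,0,0,0,0,0,0])

```text
clock: 7.5
tool_pos: [0.6459, -0.1954, 0.1952]
tool_rot: [0.001, 1.0, -0.0, -0.0]
force: [-0.1, -0.4, -1.3]
width: 0.0492
finger_force: 31.4
```

```bash
python3 w.py w3 tray_blue tray_yellow pot_yellow_plain pot_blue_dot
```

```text
7.55 [ 0.6453 -0.1941  0.1953] psi 1.5695 z [-6.e-04  2.e-04 -1.e+00] 0.049076225495652034
tray_blue 0.97 [276.0, 142.0, 101.0, 148.0] [0.6068, -0.1975, 0.1792] 0.08
tray_yellow 0.79 [452.0, 154.0, 74.0, 144.0] [0.6089, -0.001, 0.055] 0.025
pot_yellow_plain 0.61 [318.0, 14.0, 57.0, 29.0] [0.4554, -0.1605, 0.4068] 0.05
pot_blue_dot 0.59 [157.0, 16.0, 66.0, 32.0] [0.455, -0.3146, 0.149] 0.032
```

View pics/w3.png

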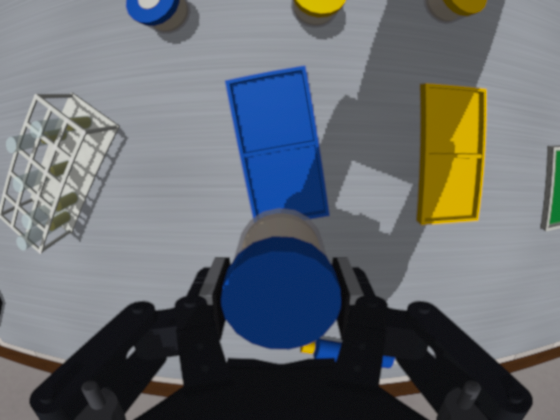

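The wrist view shows the pot held just beyond the blue tray's far bay; the tray spans (227–330, 67–218), with the yellow tray at (453,155) and the rack well clear at (65,170). Tray blue ≈ (0.607, −0.198, 0.176), so I lower with a 3.5 mm shift in y.

>>> arm_command(offset=[[0,0.35,2],[0,0,3.5],[0,0,3.5],[0,0,3.5],[0,0,2],[0,0,1],[0,0,0.5],[0,0,0.3],[0,0,0.2],[0,0,0],[0,0,0],[0,0,0],[0,0,0],[0,0,0],[0,0,-1],[0,0,-2],[0,0,-3.5],[0,0,-3.5],[0,0,-3.5],[0,0,-3]], spin=[0,0,0,0,0,0,0,0,0,0,0,0,0,0,0,0,0,0,0,0], jaw=[0,0,0,0,0,0,0,0,0,0,0.9,0.9,0.9,0.9,0.9,0.9,0.9,0.9,0.9,0.9])

```text
clock: 9.75
tool_pos: [0.6452, -0.1895, 0.1984]
tool_rot: [-0.0, 1.0, -0.0, 0.001]
force: [0.5, -0.2, -0.4]
width: 0.0769
finger_force: 0.0
```

```bash
python3 lid.py b 280 250; python3 w.py w4 tray_blue pot_blue_dot
```

```text
9.8 [ 0.6463 -0.1899  0.2039] psi 1.571 0.07648830444184745
[272.4 145.6] [  220    66   103   161 11802] [ 0.5594 -0.1971] 0.778
9.85 [ 0.6464 -0.1899  0.2015] psi 1.5711 z [ 0.0069 -0.0023 -1.    ] 0.07730501325376303
tray_blue 0.56 [272.0, 148.0, 97.0, 158.0] [0.6069, -0.1975, 0.1784] 0.254
tray_blue 0.17 [154.0, 17.0, 64.0, 33.0] [0.3996, -0.3021, -0.549] 0.166
pot_blue_dot 0.75 [156.0, 17.0, 64.0, 34.0] [0.4551, -0.3145, 0.1426] 0.031
pot_blue_dot 0.72 [450.0, 11.0, 63.0, 22.0] [0.434, -0.0154, 0.4106] 0.028
```

View pics/w4.png

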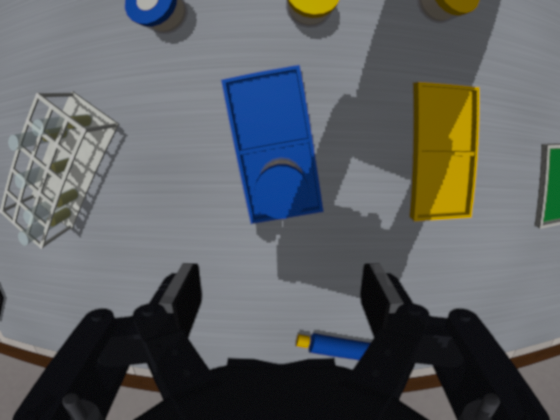

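The blue plain pot stands inside the far bay, with its lid outline at about (283,190). Next is the blue dot pot at (0.455, −0.3145).

>>> arm_command(offset=[[2.7,-1.8,0],[2.7,-1.8,0],[2.7,-1.8,0],[2.7,-1.8,0],[2.7,-1.8,0],[2.7,-1.8,0],[2.9,-1.7,0],[0,0,2.9],[0,0,2.9],[0,0,2.9],[0,0,2.9],[0,0,2.9],[0,0,1],[0,0,1],[0,0,1],[0,0,0],[0,0,0],[0,0,0],[0,0,0],[0,0,0]], spin=[0,0,0,0,0,0,0,0,0,0,0,0,0,0,0,0,0,0,0,0], jaw=[1,1,1,1,1,1,1,1,1,1,1,1,1,1,1,0,0,0,0,0])

```text
clock: 11.95
tool_pos: [0.4546, -0.3149, 0.0213]
tool_rot: [-0.0, 1.0, -0.0, 0.001]
force: [-0.2, 0.1, 7.1]
width: 0.0493
finger_force: 31.4
```

```bash
python3 lid.py b 280 294
```

```text
12.0 [ 0.4546 -0.3149  0.0214] psi 1.571 0.04947479977688753
[280.8 302.2] [ 219  248  124  114 8993] [ 0.4568 -0.3149] 0.055
```

>>> arm_command(offset=[[0,0,-1],[0,0,-3],[0,0,-3.5],[0,0,-3.5],[0,0,-3],[-2.3,2.2,0],[-2.3,2.2,0],[-2.3,2.2,0],[-2.3,2.2,0],[-2.2,2.2,0],[0,0,0],[0,0,3.5],[0,0,3.5],[0,0,3],[0,0,2],[0,0,0.8],[0,0,0.4],[0,0,0.3],[0,0,0],[0,0,0]], spin=[0,0,0,0,0,0,0,0,0,0,0,0,0,0,0,0,0,0,0,0], jaw=[0,0,0,0,0,0,0,0,0,0,0,0,0,0,0,0,0,0,0,0])

```text
clock: 14.0
tool_pos: [0.5686, -0.2048, 0.0263]
tool_rot: [-0.0, 1.0, -0.0, 0.001]
force: [-0.4, 0.2, -1.0]
width: 0.0491
finger_force: 31.4
```

>>> arm_command(offset=[[0,0,0.05],[0,0,0.04],[0,0,0],[0,0,0],[0,0,0],[0,0,0],[0,0,-1],[0,0,-2.5],[0,0,-3.5],[0,0,-3.5],[0,0,-3.5],[0,0,-1.6],[2.3,0.9,0],[2.3,0.9,0],[2.3,0.9,0],[2.3,0.9,0],[2.1,0.8,0],[0,0,0]], spin=[0,0,0,0,0,0,0,0,0,0,0,0,0,0,0,0,0,0], jaw=[0,0,0,0.9,0.9,0.9,0.9,0.9,0.9,0.9,0.9,1,1,1,1,1,1,1])

```text
clock: 15.8
tool_pos: [0.4536, -0.1599, 0.1805]
tool_rot: [-0.0, 1.0, -0.0, 0.0]
force: [-0.6, 0.1, -0.0]
width: 0.0852
finger_force: 0.0
```

```bash
python3 lid.py y 280 210; python3 w.py w5 pot_yellow_plain
```

```text
15.85 [ 0.4546 -0.1603  0.1806] psi 1.571 0.08548381020001988
[279.  203.6] [ 251  174   57   59 2648] [ 0.457  -0.1614] 0.05
15.9 [ 0.4552 -0.1606  0.1806] psi 1.571 z [ 6.e-04 -3.e-04 -1.e+00] 0.08570624640098355
pot_yellow_plain 0.72 [281.0, 199.0, 61.0, 71.0] [0.4564, -0.1613, 0.2405] 0.049
pot_yellow_plain 0.32 [256.0, 342.0, 40.0, 42.0] [0.6473, -0.1902, -0.1134] 0.49
```

View pics/w5.png

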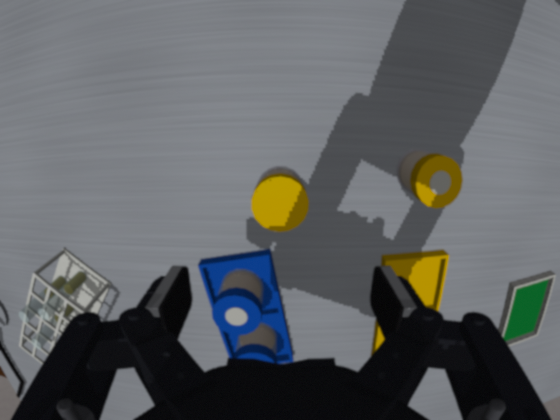

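Both blue pots stand in their own bays: the dot pot at (235,310) and the plain one at (258,355). The yellow plain pot at (280,203) is under the tool, so I grasp it.

>>> arm_command(offset=[[-0.1,-0.1,3],[0,0,3.5],[0,0,3.5],[0,0,2.6],[0,0,1],[0,0,1],[0,0,1],[0,0,0],[0,0,0],[0,0,0],[0,0,0],[0,0,0]], spin=[0,0,0,0,0,0,0,0,0,0,0,0], jaw=[1,1,1,1,1,1,1,0,0,0,0,0])

```text
clock: 17.15
tool_pos: [0.4566, -0.1618, 0.0254]
tool_rot: [-0.0, 1.0, -0.0, 0.001]
force: [-2.0, 0.8, 6.7]
width: 0.049
finger_force: 31.3
```

>>> arm_command(offset=[[0,0,-1],[0,0,-3],[0,0,-3.5],[0,0,-3.5],[0,0,-3],[-2.4,2.0,0],[-2.4,2.0,0],[-2.4,2.1,0],[-2.4,2.0,0],[-2.4,2.0,0],[-2.4,2.1,0],[-2.4,2.0,0],[-2.2,2.0,0],[0,0,3.5],[0,0,3.5],[0,0,3],[0,0,2],[0,0,0.8],[0,0,0.4],[0,0,0.3]], spin=[0,0,0,0,0,0,0,0,0,0,0,0,0,0,0,0,0,0,0,0], jaw=[0,0,0,0,0,0,0,0,0,0,0,0,0,0,0,0,0,0,0,0])

```text
clock: 19.15
tool_pos: [0.6467, 0.0004, 0.0305]
tool_rot: [-0.0, 1.0, -0.0, 0.001]
force: [0.1, 0.8, -0.6]
width: 0.0493
finger_force: 31.4
```

>>> arm_command(offset=[[0,0,0],[0,0,0.05]], spin=[0,0], jaw=[0,0])

```text
clock: 19.35
tool_pos: [0.6466, 0.0005, 0.03]
tool_rot: [-0.0, 1.0, -0.0, 0.001]
force: [-0.0, 0.0, -1.1]
width: 0.0491
finger_force: 31.4
```

>>> arm_command(offset=[[0,0,0.06],[0,0,0],[0,0,0],[0,0,0],[0,0,0],[0,0,-1],[0,0,-2.5],[0,0,-3.5],[0,0,-3.5],[0,0,-3.5],[0,0,-1.5],[2.6,-0.2,0],[2.6,-0.2,0],[2.6,-0.2,0],[2.6,-0.2,0],[2.6,-0.2,0],[2.6,-0.2,0],[2.8,-0.2,0],[2.8,-0.2,0],[0,0,0]], spin=[0,0,0,0,0,0,0,0,0,0,0,0,0,0,0,0,0,0,0,0], jaw=[0,0,0.9,0.9,0.9,0.9,0.9,0.9,0.9,0.9,0.9,1,1,1,1,1,1,1,1,1])

```text
clock: 21.35
tool_pos: [0.4321, -0.0156, 0.1835]
tool_rot: [0.0, 1.0, -0.0, 0.0]
force: [1.0, 1.4, -0.9]
width: 0.0853
finger_force: 0.0
```

```bash
python3 lid.py y 280 210; python3 w.py w6 tip_box dock
```

```text
21.4 [ 0.4334 -0.0156  0.1836] psi 1.5707 0.08544207844748204
[280.4 201.9] [ 253  174   56   58 2089] [ 0.4355 -0.0159] 0.051
21.45 [ 0.4341 -0.0156  0.1836] psi 1.5708 z [ 1.1e-03 -1.0e-04 -1.0e+00] 0.08535567649997255
tip_box 0.74 [542.0, 196.0, 37.0, 78.0] [0.4319, 0.335, 0.015] 0.023
dock 0.65 [452.0, 305.0, 54.0, 31.0] [0.6319, 0.227, 0.2463] 0.779
```

View pics/w6.png

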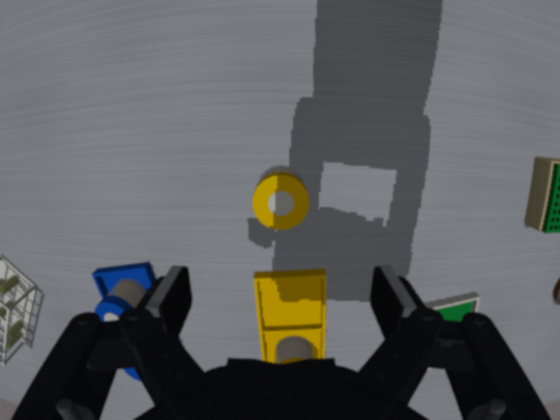

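The yellow plain pot is in the far bay (295,348), and the yellow dot pot sits under the tool at (280,202).

>>> arm_command(offset=[[0,0,3.5],[0,0,3.5],[0,0,3.5],[0,0,2.3],[0,0,1],[0,0,1],[0,0,1],[0,0,0],[0,0,0],[0,0,0],[0,0,0],[0,0,0]], spin=[0,0,0,0,0,0,0,0,0,0,0,0], jaw=[1,1,1,1,1,1,1,0,0,0,0,0])

```text
clock: 22.75
tool_pos: [0.4347, -0.0156, 0.0263]
tool_rot: [-0.0, 1.0, -0.0, 0.001]
force: [-0.7, -1.0, 6.3]
width: 0.0491
finger_force: 31.4
```

>>> arm_command(offset=[[0,0,-1],[0,0,-3],[0,0,-3.5],[0,0,-3.5],[0,0,-3],[-2.3,0.2,0],[-2.3,0.2,0],[-2.3,0.2,0],[-2.3,0.2,0],[-2.3,0.2,0],[-2.2,0.2,0],[0,0,0],[0,0,3.5],[0,0,3.5],[0,0,3],[0,0,2],[0,0,0.8],[0,0,0.4],[0,0,0.3],[0,0,0]], spin=[0,0,0,0,0,0,0,0,0,0,0,0,0,0,0,0,0,0,0,0], jaw=[0,0,0,0,0,0,0,0,0,0,0,0,0,0,0,0,0,0,0,0])

```text
clock: 24.75
tool_pos: [0.5714, -0.0036, 0.0312]
tool_rot: [-0.0, 1.0, -0.0, 0.001]
force: [1.2, -0.3, 0.0]
width: 0.0488
finger_force: 31.3
```

>>> arm_command(offset=[[0,0,0.05],[0,0,0.05],[0,0,0],[0,0,0],[0,0,0],[0,0,0],[0,0,-1],[0,0,-2.5],[0,0,-3.5],[0,0,-3.5],[0,0,-3.5],[0,0,-3.5],[0,0,0]], spin=[0,0,0,0,0,0,0,0,0,0,0,0,0], jaw=[0,0,0,0.9,0.9,0.9,0.9,0.9,0.9,0.9,0.9,1,1])

```text
clock: 26.05
tool_pos: [0.5725, -0.0036, 0.2106]
tool_rot: [-0.0, 1.0, -0.0, 0.004]
force: [0.7, 0.2, -0.3]
width: 0.0854
finger_force: 0.0
```

>>> arm_command(offset=[[1.1,2.8,0],[1.1,2.8,0],[1.1,2.8,0],[1.1,2.8,0],[1.1,2.8,0],[1.2,2.8,0],[1.2,2.8,0],[1.2,2.9,0],[1.2,2.9,0],[1.2,2.9,0],[1.2,2.8,0],[1.2,2.8,0],[0,0,0],[0,0,0]], spin=[0,0,0,0,0,0,0,0,0,0,0,0,0,0], jaw=[1,1,1,1,1,1,1,1,1,1,1,1,1,1])

```text
clock: 27.45
tool_pos: [0.4317, 0.3357, 0.2043]
tool_rot: [-0.001, 1.0, -0.0, -0.0]
force: [0.3, -0.3, -0.5]
width: 0.0856
finger_force: 0.0
```

```bash
python3 w.py w7 tip_box dock pot_yellow_dot
```

```text
27.5 [0.432  0.3352 0.2043] psi 1.5714 z [-0.e+00 -3.e-04 -1.e+00] 0.08573390957373897
tip_box 0.65 [281.0, 189.0, 65.0, 90.0] [0.4317, 0.3335, -0.0003] 0.036
dock 0.68 [204.0, 332.0, 49.0, 79.0] [0.6438, 0.2389, -0.4735] 0.493
pot_yellow_dot 0.91 [42.0, 291.0, 48.0, 48.0] [0.5741, -0.0059, 0.244] 0.043
```

View pics/w7.png

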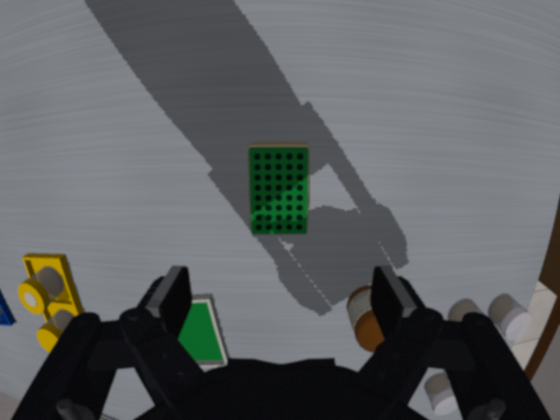

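The box is centred below the tool at (279,190) and square to it. The yellow dot pot is in its bay at (30,296). I'll grip high on the cream base so the fingertips clear the dock walls.

>>> arm_command(offset=[[0,-0.2,3.5],[0,0,3.5],[0,0,3.5],[0,0,3.5],[0,0,2.3],[0,0,1],[0,0,1],[0,0,1],[0,0,0],[0,0,0],[0,0,0],[0,0,0],[0,0,0]], spin=[0,0,0,0,0,0,0,0,0,0,0,0,0], jaw=[1,1,1,1,1,1,1,1,0,0,0,0,0], force=40)

```text
clock: 28.95
tool_pos: [0.4324, 0.3337, 0.0121]
tool_rot: [-0.0, 1.0, 0.0, 0.0]
force: [0.0, 0.2, 5.4]
width: 0.0593
finger_force: 44.9
```

```bash
python3 w.py w8; python3 - <<'E'
from h import *
for n in('top','side'):
    t=cam(n)
    for o in('dock','tray_yellow','tip_box'):
        a=outline_of(t,o)
        if a: print(n,o,fit([t],[a[0]['mask']],o,np.r_[back(t,a[0]['box'][:2],.02)[:2],0]))
    if n=='side': cv2.imwrite('pics/s8.png',cv2.resize(t['color'][120:240,150:350,::-1],None,fx=4,fy=4))
E
```

```text
29.0 [0.4324 0.3337 0.0121] psi 1.5711 z [ 9.e-04  6.e-04 -1.e+00] 0.05945504469403667
top dock (array([0.64247299, 0.21050938, 0.11687056]), np.float64(0.0426451584154004))
top tray_yellow (array([ 0.61119545, -0.00266272,  0.04820845]), np.float64(0.4187627203256403))
top tip_box (array([ 0.50968824,  0.31314278, -2.23929149]), np.float64(0.9939107931191963))
side dock (array([0.63545971, 0.20556039, 0.13832874]), np.float64(0.04047421279166352))
side tray_yellow (array([ 0.60666404, -0.00757639,  0.04487689]), np.float64(0.46928371144532244))
side tip_box (array([0.43002921, 0.32719174, 0.00338523]), np.float64(0.3466886205634834))
```

View pics/s8.png

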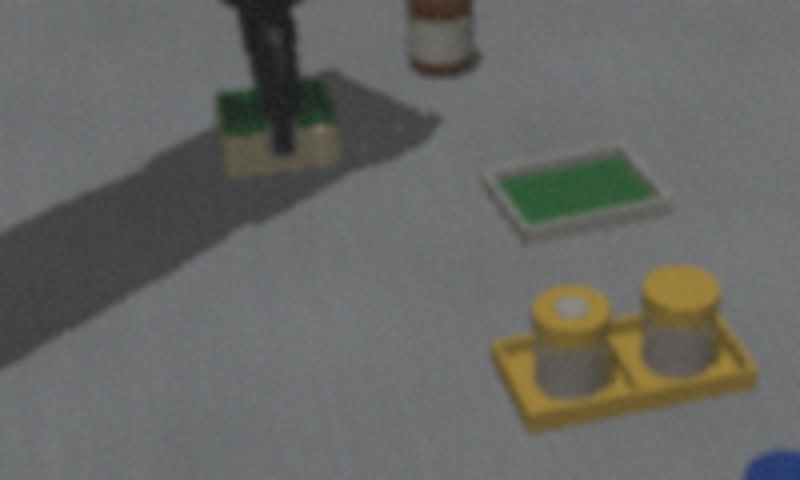

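The side view shows the fingertips about 15 mm above the bench on the box's base, and both yellow pots in separate bays of the yellow tray. Carrying the box to the dock at about (0.639, 0.210, yaw 0.125).

>>> arm_command(offset=[[0,0,-1],[0,0,-2.5],[0,0,-3.5],[0,0,-3.5],[0,0,-3.5],[-2.6,-1.5,0],[-2.6,-1.5,0],[-2.6,-1.5,0],[-2.6,-1.5,0],[-2.6,-1.6,0],[-2.6,-1.6,0],[-2.6,-1.6,0],[-2.5,-1.6,0],[0,0,0],[0,0,0],[0,0,0]], spin=[0,0,0,0,0,0,0,0,0,0,0,0,0,-0.125,0,0], jaw=[0,0,0,0,0,0,0,0,0,0,0,0,0,0,0,0])

```text
clock: 31.0
tool_pos: [0.6388, 0.2096, 0.1515]
tool_rot: [-0.061, 0.998, 0.0, -0.0]
force: [0.3, -0.2, -0.5]
width: 0.059
finger_force: 44.1
```

```bash
python3 w.py w9 dock
```

```text
31.05 [0.6386 0.2098 0.1516] psi 1.6933 z [-0.  0. -1.] 0.058578135062051465
dock 0.84 [285.0, 156.0, 104.0, 49.0] [0.6385, 0.2111, 0.1226] 0.617
```

View pics/w9.png

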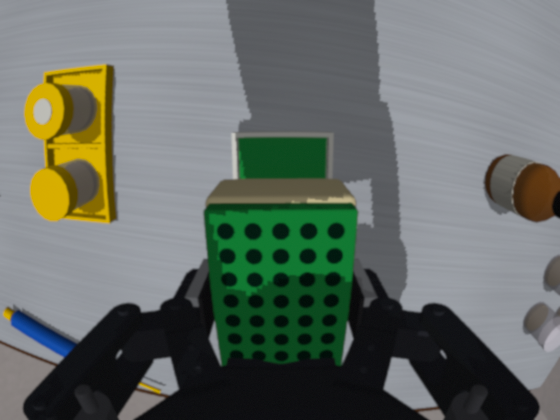

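The held box (yaw matching) hangs over the dock; the dock's near edge runs from (233,133) to (333,133). I'll check that edge against the model.

```bash
python3 - <<'E'
from h import *
w=cam('wrist');print(state()['tool_pos'])
a,b=back(w,(232.5,132.5),.014),back(w,(333.5,132.5),.014);print(a,b,np.linalg.norm(a-b))
d=(b-a)/np.linalg.norm(b-a);n=np.array([d[1],-d[0],0]);print('centre',(a+b)/2+n*.059,'yaw',np.arctan2(-d[0],d[1]))
E
```

```text
[0.63865363 0.20988256 0.15159695]
[0.58600418 0.16173316 0.014     ] [0.57521811 0.2477661  0.014     ] 0.08670643578301873
centre [0.63915286 0.21208908 0.014     ] yaw 0.12472067899810227
```

>>> arm_command(offset=[[0,0.15,3],[0,0,3.5],[0,0,3],[0,0,2],[0,0,0.8],[0,0,0.5],[0,0,0.4],[0,0,0.2],[0,0,0]], spin=[0,0,0,0,0,0,0,0,0], jaw=[0,0,0,0,0,0,0,0,0])

```text
clock: 32.05
tool_pos: [0.6391, 0.211, 0.0179]
tool_rot: [-0.062, 0.998, 0.0, 0.0]
force: [-0.2, 0.2, -1.6]
width: 0.0592
finger_force: 44.1
```

>>> arm_command(offset=[[0,0,0.1],[0,0,0.06],[0,0,0]], spin=[0,0,0], jaw=[0,0,0])

```text
clock: 32.35
tool_pos: [0.6391, 0.211, 0.0162]
tool_rot: [-0.063, 0.998, 0.0, 0.0]
force: [-0.4, -0.8, 1.7]
width: 0.0591
finger_force: 44.5
```

>>> arm_command(offset=[[0,0,0],[0,0,0],[0,0,0],[0,0,0],[0,0,-1],[0,0,-2],[0,0,-3],[0,0,-3.5],[0,0,-3.5],[0,0,-3.5],[0,0,-3],[0,0,0],[0,0,0]], spin=[0,0,0,0,0,0,0,0,0,0,0,0,0], jaw=[0.85,1,1,1,1,1,1,1,1,1,1,1,1])

```text
clock: 33.65
tool_pos: [0.639, 0.211, 0.2117]
tool_rot: [-0.063, 0.998, 0.0, 0.001]
force: [1.0, 0.1, 0.4]
width: 0.0854
finger_force: 0.0
```

```bash
python3 w.py w10; python3 - <<'E'
from h import *
s=cam('side');a=s['color'][90:400,150:460,::-1];a=cv2.resize(a,(460,460))
b=cv2.imread('pics/w10.png');b=cv2.resize(b,(340,255))
c=np.zeros((460,800,3),np.uint8);c[:,:460]=a;c[:255,460:]=b;cv2.imwrite('pics/end.png',c);print(state()['width'])
E
```

```text
33.7 [0.6386 0.2109 0.2104] psi 1.696 z [-3.e-04 -1.e-04 -1.e+00] 0.08582955401974891
0.08549554557123187
```

View pics/end.png

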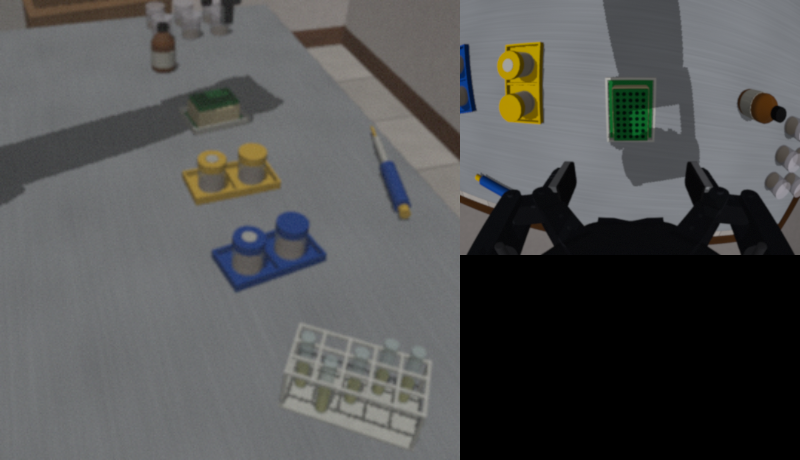

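The final view shows all four pots upright in the right bays and the box flat inside the dock, centred at (632,110) in the inset. The bottle and rack stand where they did. Handing in.

```bash
python3 -c "
from workcell import *
print(close_job())"
```

```text
the job is handed in; nothing more can be done
None
```

The job is handed in at about 34 s: both blue pots are in the blue tray, both yellow pots in the yellow tray, and the tip box is flat in the dock. The last pictures show everything upright and the bottle and rack undisturbed.

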